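Shift the seed huller's gated lever to the green crop slot

ROBOT

A 7-joint arm with a two-finger parallel gripper is mounted at the origin on the work surface. World frame = base frame: x ahead of the robot, y to its left, z up, the work surface at z = 0. Lengths are in m, angles in rad, forces in N, time in s.
With the tool pointing down it reaches from about 0.425 to 0.875 m from the base axis. Payload 9.9 kg.
Tool frame: the origin (TCP) lies at the very end of the fingers, on their centre line; the grasp point (between the pads) lies env.grasp_offset behind it (env.grasp_offset is the distance from the TCP to the grasp point, in m); z points along the fingers, y is the direction in which the jaws open and shut (so a half turn about z gives the same grasp; the last joint's range is limited). The gripper opens to 85 mm and grips with 20 to 120 N. Pads are 22 mm wide; open, the fingers measure 114 mm over their backs; the gripper's body (76 mm by 85 mm) begins 54 mm behind the grasp point. The pads swing forward as they close: fully open they stand 13 mm farther back than shut.
Start: joints at [-1.227, 0.576, 0.025, 1.437, -0.015, 1.129, -0.057], TCP at [0.28, 0.614, 0.231] pointing down, gripper open.
Joint ranges: [-2.76, 2.76], [-0.34, 2.15], [-1.52, 1.57], [0.19, 2.46], [-1.09, 4.23], [0.17, 1.99], [-2.82, 2.82]. Speed limits (rad/s): [2.22, 2.22, 3.01, 3.01, 3.14, 3.14, 3.14].

INTERFACE

Orientations are given as a unit quaternion [x, y, z, w].
In Python, from rig import env gives the robot as it stands.
- The arm moves only by the tool drive_tool, never from a script. Its argument "motion" is a list of rows, each a list of 3 entries, a list of its own where there are three numbers: the closure, from 0 (fully open) to 1 (shut), then the shift along the tool's x, y, z in cm, then the turn about the tool's z in rad. A call has 1 to 10 rows; each row shifts and turns the commanded pose from where the row before left it, along the tool's axes as they then stand; what a row does not reach is not made up. A row lasts 1/8 s, in which the tool goes at most 62.5 mm and 10.7 degrees, less where a joint would pass 70% of its speed; a pose out of reach is approached as far as the arm can. A call with a gripper value outside its range is refused whole. The fingers move at their own pace and stop on an object; the grip force is fixed at half the most. Time passes only in rows, so rows that do not move let the fingers close. It gives the time, the measured TCP pose, the force and the opening at its end, in the units of the state.
- env.state(): the state, without advancing time (a new reading comes with each control period).
- env.camera(name): name is "scene" or "top" or "wrist"; returns a dict with "img" (400x640x3 uint8, red, green, blue), "depth" (400x640 float32, m along the optical axis (not along the pixel's ray), 0 where there is no reading), "vfov" (degrees; the focal length in pixels is half the picture's height over the tangent of half this angle, whatever the lens; pixels are square), "cx", "cy" (the principal point, pixels), "extrinsics" (4x4, takes a point from camera to world coordinates); the wrist camera has in their place "hand_eye" (4x4, takes a point from camera to tool coordinates, whose origin is the TCP and whose axes are the flange's). Camera axes: x right, y down, z forward; pixel columns grow to the right and rows downward; lengths in m; the calibration is good to about 2 mm. The wrist camera is an equidistant fisheye: a pixel r from the principal point sees the ray r / f radians off the axis. A picture is of the moment at which its call begins: read the wrist's pose just before it.
- env.sign_off(): hands the job in, once; it reports no verdict.
Trained networks look in a picture, given as the dict that the camera call returned (one of the last four; its "shot" number tells which), for a name from the list of things; names that differ only in an ending like _2 or _b are one class to them, and where a whole thing is asked for, a point or a joint stands for the part that bears it (a point fixed in the world has none). Each returns a list of dicts, best first, with "score" (0 to 1); they miss things now and then, are a little off and sometimes report something else, mostly with a low value. They report only what shows in the picture. A call takes as long as a camera call.
- env.cut_out(picture, target): "pixels" (400x640 bool, what is visible of it) and "rect" ([left, top, right, bottom] in pixels, round what is visible of it).
- env.mark_of(picture, target): "location" ([column, row] in pixels: a listed point, or the origin of a listed thing).
The state is a dict: "t": time; "joint_positions": joint angles; "joint_velocities": joint speeds; "effort": joint torques, N m; "tool_pos": TCP position; "tcp_rot": TCP orientation; "contact_force": force on the tool from outside, world axes, zero at the start; "wrist_torque": the same for the moment, N m; "gripper_width": opening from 0.0 (shut) to 1.0 (fully open).
Only numpy, scipy, OpenCV 4.12 (cv2) and the standard library are available. Lean on these libraries where they do the work, as an engineer would, in place of code of your own. Each camera call takes 0.05 s, during which the arm holds its last target.

TASK

The next seed lot is run on the green setting: push the huller's gear lever out of its park slot, across the gate and fully home into the slot beside the green button, then take the hand clear of it. Only push the lever, with fingertips or the outside of the fingers; do not take the knob between the fingers and do not force it against the gate. Leave the other things on the bench where they are.

Things in the scene. Friction and masses are not known exactly. Their poses are not given: they have to be found in the camera images.
- huller: Fixed bench seed huller, 800 x 250 mm. Origin on the table exactly under the gear gate's centre; x axis away from the robot, y left, yaw up to 0.3 rad either way. Cream gearbox with the gate on top in the middle; motor to its left (+y, top 168 mm); to its right a yellow belt guard (near face 162 mm from the gate's centre, top 245 mm) and a steel drum with hopper (top 365 mm).
- gate_centre (a point): Centre of the gate, on the top face (110.5 mm up) of an grey metal plate, 150 (x) by 170 mm (y). A crossway runs along y through it. Five slots leave it along x: four corner slots at its two ends (two to +x, two to -x) and in the middle the park slot, to -x (red bar at its end), with solid plate opposite. The crossway ends in line with the corner slots. All are 16 to 17 mm wide.
- lever: Gear lever: red ball knob, 42 mm diameter, on an 11 mm steel stem. Origin: the knob's centre; z up the stem. Knob centre above the table: 192.5 mm in neutral, 185 to 188 mm parked, 177 mm home in a corner slot, there 48 mm in x and 50 mm in y from the gate's centre. Starts in the park slot, up to 12 mm short of its end. 2 to 3 N at the knob move it; it stays where it is left.
- lever_pivot (a point): Crossed pivot about which the lever tips, inside the gearbox under the gate's centre, 27.5 mm above the table. The knob's centre is 165 mm from it: in the huller's axes x = 165 cos(cross) sin(stroke), y = 165 sin(cross), z = 165 cos(cross) cos(stroke) mm.
- shift_stroke (a joint): Lever tilt along the huller's x (rad): 0 in the crossway (neutral, about 0.03 play either way), positive with the knob tipped towards +x, away from the robot; stops at -0.31 and 0.31, the ends of the slots.
- shift_cross (a joint): Lever tilt along the huller's y (rad): 0 in the middle (park), positive with the knob tipped towards +y; stops at -0.31 and 0.31, the ends of the crossway, where the lever is in line with the corner slots.
- button_green: Green marker button, 19 mm diameter, 4.5 mm high, set in the gate plate beside one of the four corner slots, 26 mm in x and 60 mm in y from the gate's centre: the signs of its x and y in the huller's frame are those of its slot. Which colour is at which slot changes. Fixed. Origin: centre of its underside, 110.5 mm up.
- button_yellow: Yellow marker button, 19 mm diameter, 4.5 mm high, set in the gate plate beside one of the four corner slots, 26 mm in x and 60 mm in y from the gate's centre: the signs of its x and y in the huller's frame are those of its slot. Which colour is at which slot changes. Fixed. Origin: centre of its underside, 110.5 mm up.
- button_blue: Blue marker button, 19 mm diameter, 4.5 mm high, set in the gate plate beside one of the four corner slots, 26 mm in x and 60 mm in y from the gate's centre: the signs of its x and y in the huller's frame are those of its slot. Which colour is at which slot changes. Fixed. Origin: centre of its underside, 110.5 mm up.
- button_white: White marker button, 19 mm diameter, 4.5 mm high, set in the gate plate beside one of the four corner slots, 26 mm in x and 60 mm in y from the gate's centre: the signs of its x and y in the huller's frame are those of its slot. Which colour is at which slot changes. Fixed. Origin: centre of its underside, 110.5 mm up.
- catch_pan: Open steel pan, 130 x 180 x 45 mm, under the drum's chute, loose. Origin: centre of its underside. Not to be moved.
- petri_dish: Clear dish, 90 mm diameter, 14 mm high, in front of the gearbox, loose. Origin: centre of its underside. Not to be moved.
- sample_jar: Small jar with black cap, 52 mm diameter, 75 mm high, in front of the motor end of the gearbox, loose. Origin: centre of its underside. Not to be moved.
- envelope: White seed envelope, 110 x 70 x 6 mm, lying in front of the motor, loose. Origin: centre of its underside. Not to be moved.
- tweezers: Steel tweezers, 145 mm long, 8 mm high, lying behind the motor, loose. Origin: centre of its underside. Not to be moved.
- bench_brush: Hand brush, 200 mm long, lying behind the huller, loose. Origin: centre of its underside. Not to be moved.

How it is judged:
On the way:
1. the lever is out of its park slot and tipped sideways along the crossway ((value of joint shift_cross above 0.12 rad or value of joint shift_cross below -0.12 rad)).
At the end, for the whole second after the job is handed in: The lever is at rest fully home in the corner slot beside the green button: stroke past 0.25 rad of its 0.31 rad (within about 10 mm of the end at the knob) towards the button's x side, cross past 0.22 rad towards the button's y side (((x of button_green in the frame of huller above 0 m and y of button_green in the frame of huller above 0 m and value of joint shift_stroke above 0.25 rad and value of joint shift_cross above 0.22 rad) or (x of button_green in the frame of huller above 0 m and y of button_green in the frame of huller below 0 m and value of joint shift_stroke above 0.25 rad and value of joint shift_cross below -0.22 rad) or (x of button_green in the frame of huller below 0 m and y of button_green in the frame of huller above 0 m and value of joint shift_stroke below -0.25 rad and value of joint shift_cross above 0.22 rad) or (x of button_green in the frame of huller below 0 m and y of button_green in the frame of huller below 0 m and value of joint shift_stroke below -0.25 rad and value of joint shift_cross below -0.22 rad)) and velocity of joint shift_stroke between -0.05 and 0.05 rad/s and velocity of joint shift_cross between -0.05 and 0.05 rad/s); the robot touches nothing.
It fails at once if the knob is taken between the fingers (grasp point within 24 mm of the knob's centre) (distance between the grasp point and lever below 0.024 m).
It fails at once if the lever is forced: the fingers push on it with more than 50 N (contact force between the fingers and lever above 50 N).
It fails at once if another thing on the bench is moved by more than 20 mm (distance of any of catch_pan, petri_dish, sample_jar, envelope, tweezers, bench_brush from where it was at the start of the episode above 0.02 m).
It also fails if it takes over 48 s, if anything falls off the work surface, if the arm or the gripper's body presses on something with over 40 N, if the wrist force passes 120 N, or if a joint passes its speed limit or range.

## Working session

There is one attempt and no reset: what is moved stays moved. The work goes in short steps, Python scripts to look and compute and a tool call to move; the robot and the scene stay as the last step left them, time stands still between calls to the robot, and variables do not carry over. Pictures are saved under pics/ and viewed, and the job is handed in when it is done.

Besides the shell and the picture viewer there is one more tool, called after "Call:" by a JSON object that holds its "api" and its "payload", one argument or row to a line. drive_tool: Moves the arm, as the interface text tells. Its arguments: {"type":"object","properties":{"motion":{"type":"array","items":{"type":"array"}}},"required":["motion"]}

```bash
mkdir -p pics; ls; cat > h.py <<'E'
import numpy as np,cv2
from scipy.spatial.transform import Rotation as R
from rig import env
def save(p,n): cv2.imwrite('pics/'+n,cv2.cvtColor(p['img'],cv2.COLOR_RGB2BGR))
def f(p): return 200/np.tan(np.radians(p['vfov'])/2)
def w(p,u,v,d):
    F=f(p); c=np.array([(u-p['cx'])/F*d,(v-p['cy'])/F*d,d,1]); return (p['extrinsics']@c)[:3]
def atz(p,u,v,z):
    F=f(p); E=p['extrinsics']; r=E[:3,:3]@np.array([(u-p['cx'])/F,(v-p['cy'])/F,1]); o=E[:3,3]; return o+r*(z-o[2])/r[2]
E
python3 - <<'E'
from h import *
print(env.state(),env.grasp_offset)
for n in ['top','scene']:
    p=env.camera(n); save(p,n+'0.png'); print(n,p['vfov'],p['extrinsics'].round(3).tolist())
    for t,z in [('gate_centre',.1105),('lever',.187),('button_green',.115),('button_yellow',.115),('button_blue',.115),('button_white',.115),('huller',0)]:
        m=env.mark_of(p,t); c=env.cut_out(p,t)
        for a in m[:2]:
            u,v=a['location']; print(t,round(a['score'],2),np.round(a['location'],1),atz(p,u,v,z).round(4),w(p,u,v,p['depth'][int(v),int(u)]).round(4), [ (round(x['score'],2),x['rect']) for x in c[:1]])
E
```

```text
pics
{'t': 0.0, 'joint_positions': array([-1.22679673,  0.57654682,  0.0248321 ,  1.43794096, -0.01503638,
        1.12897664, -0.05649072]), 'joint_velocities': array([ 0.00035792,  0.00106766,  0.00135418,  0.00134846, -0.00132252,
       -0.00097704,  0.00059428]), 'effort': array([-2.11607939e-04, -7.65746570e+01,  2.25052021e+00, -2.85963249e+01,
        1.53465610e-02,  1.24108657e-02, -5.55105828e-06]), 'tool_pos': array([0.279823  , 0.61375716, 0.23042085]), 'tcp_rot': array([ 2.12254079e-01,  9.77214149e-01, -8.29647029e-04, -1.54833021e-04]), 'contact_force': array([ 0.04321605, -0.58939532,  0.54988686]), 'wrist_torque': array([ 0.0171703 ,  0.02745136, -0.01708309]), 'gripper_width': 0.9986371779997218} 0.0187
top 52.03563101578975 [[-0.03, -0.995, 0.096, 0.459], [-1.0, 0.03, -0.001, -0.025], [-0.001, -0.096, -0.995, 1.026], [0.0, 0.0, 0.0, 1.0]]
gate_centre 0.98 [323.  197.9] [ 0.551  -0.0245  0.1105] [ 0.5515 -0.0245  0.1057] [(0.92, [187.2, 55.0, 591.3, 289.3])]
gate_centre 0.24 [333.2 130.9] [ 0.7039 -0.0523  0.1105] [ 0.7295 -0.0551  0.0149] [(0.92, [187.2, 55.0, 591
[... 1396 characters left out ...]
7 -0.0233  0.1974] [(0.8, [322.4, 165.8, 339.4, 199.5])]
button_green 0.73 [386.4 201.9] [0.4239 0.0858 0.115 ] [0.3653 0.0476 0.0338] []
button_green 0.49 [345.1 207.4] [0.5129 0.0289 0.115 ] [0.512  0.0281 0.1136] []
button_yellow 0.57 [333.7 221.6] [0.5637 0.0418 0.115 ] [0.5633 0.0414 0.1143] [(0.55, [333.0, 217.0, 339.9, 222.8])]
button_blue 0.54 [296. 197.] [ 0.581  -0.0785  0.115 ] [ 0.5783 -0.0823  0.1096] []
button_blue 0.47 [385.  202.7] [0.4285 0.0852 0.115 ] [0.369  0.0461 0.0319] []
button_white 0.43 [305.  186.7] [ 0.5414 -0.0899  0.115 ] [ 0.5413 -0.09    0.1149] []
huller 0.66 [319.4 231. ] [ 0.5532 -0.0221  0.    ] [0.6059 0.0375 0.1118] [(0.73, [136.0, 49.4, 448.9, 321.6])]
```

```bash
python3 - <<'E'
import cv2
a=cv2.imread('pics/top0.png');b=cv2.imread('pics/scene0.png')
cv2.imwrite('pics/tc.png',cv2.resize(a[150:250,250:410],None,fx=5,fy=5,interpolation=cv2.INTER_CUBIC))
cv2.imwrite('pics/sc.png',cv2.resize(b[140:250,260:400],None,fx=5,fy=5,interpolation=cv2.INTER_CUBIC))
E
```

```text
(no output)
```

View pics/top0.png

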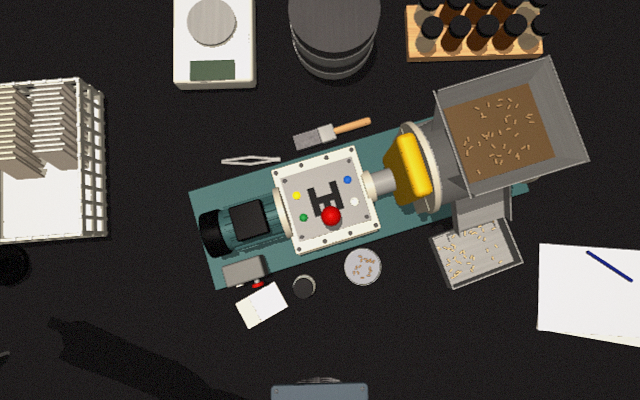

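View pics/tc.png

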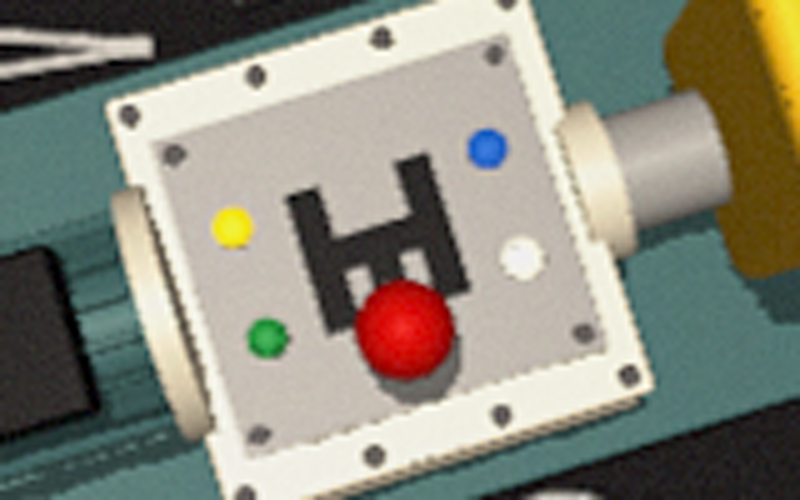

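View pics/scene0.png

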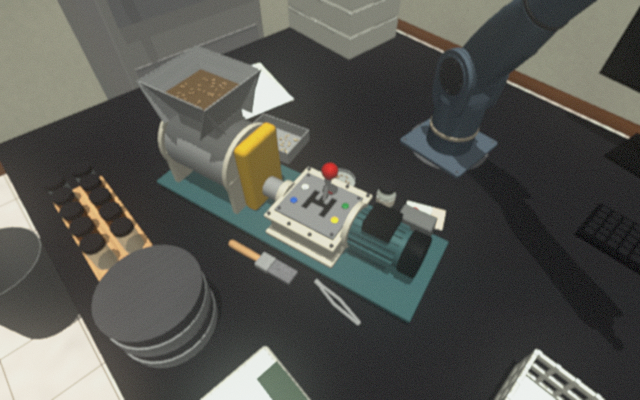

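View pics/sc.png

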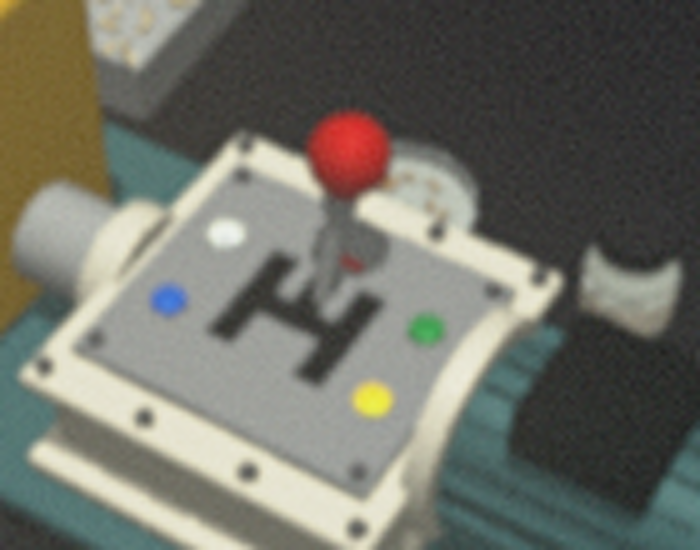

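```bash
cat >> h.py <<'E'
def meas(cam):
    p=env.camera(cam); im=p['img'].astype(int); r,g,b=im[...,0],im[...,1],im[...,2]
    box=np.zeros(r.shape,bool)
    if cam=='top': box[165:240,285:365]=1
    else: box[140:240,280:370]=1
    M={'green':(g>r+40)&(g>b+25),'yellow':(r>150)&(g>140)&(b<110),'blue':(b>r+60)&(b>g+30),'red':(r>g+70)&(r>b+70)}
    out={}
    for k,m in M.items():
        n,l,s,c=cv2.connectedComponentsWithStats((m&box).astype(np.uint8))
        if n<2: continue
        i=1+np.argmax(s[1:,4]); out[k]=(c[i],s[i,4])
    return p,out
def huller(p,o):
    H={'green':(-26,60),'yellow':(26,60),'blue':(26,-60)}
    ks=[k for k in H if k in o]
    W=np.array([atz(p,*o[k][0],.115)[:2] for k in ks]); Q=np.array([H[k] for k in ks])/1e3
    A=(W-W.mean(0)); B=Q-Q.mean(0)
    th=np.arctan2((B[:,0]*A[:,1]-B[:,1]*A[:,0]).sum(),(A*B).sum()); Rm=np.array([[np.cos(th),-np.sin(th)],[np.sin(th),np.cos(th)]])
    return th,W.mean(0)-Rm@Q.mean(0),Rm,(A-B@Rm.T)
E
python3 - <<'E'
from h import *
for c in ['top','scene']:
    p,o=meas(c); print(o); th,t,Rm,res=huller(p,o); print(c,th,t,(res*1e3).round(1).tolist())
    k=atz(p,*o['red'][0],.1865); print('knob',k,Rm.T@(k[:2]-t))
E
```

```text
{'green': (array([302.83673469, 217.2244898 ]), np.int32(49)), 'yellow': (array([296.  , 195.25]), np.int32(48)), 'blue': (array([347.08163265, 179.24489796]), np.int32(49)), 'red': (array([330.52631579, 215.46052632]), np.int32(304))}
top 0.27457924479243284 [ 0.54974605 -0.02907992] [[0.2, 0.0], [-0.2, -0.0], [-0.0, 0.0]]
knob [ 0.50673935 -0.03890798  0.1865    ] [-0.04406044  0.00220103]
{'green': (array([344.90322581, 205.4516129 ]), np.int32(31)), 'yellow': (array([334.09090909, 219.6969697 ]), np.int32(33)), 'blue': (array([293.24242424, 199.42424242]), np.int32(33)), 'red': (array([329.48369565, 169.61413043]), np.int32(184))}
scene 0.27326916896108955 [ 0.55011101 -0.02645751] [[-0.0, -0.1], [0.1, -0.1], [-0.1, 0.2]]
knob [ 0.50121031 -0.04172062  0.1865    ] [-0.05120539 -0.0014994 ]
```

Call:
{"api": "drive_tool", "payload": {
  "motion": [
    [1, [0, 0, -2.5], -0.175],
    [1, [0, 0, -2], -0.175],
    [1, [0, 0, 0], -0.175],
    [1, [0, 0, 0], -0.175],
    [1, [0, -5, 0], 0],
    [1, [0, -5, 0], 0],
    [1, [0, -5, 0], 0],
    [1, [0, -5, 0], 0],
    [1, [0, -5, 0], 0],
    [1, [0, -5, 0], 0]
  ]
}}

```text
t: 2.85
tool_pos: [0.3611, 0.3236, 0.2765]
tcp_rot: [-0.136, 0.991, 0.0, 0.0]
contact_force: [0.5, 0.0, -0.1]
gripper_width: -0.001
```

```bash
cat >> h.py <<'E'
T0=np.array([.550,-.028]); TH=.274
def pose():
    s=env.state(); M=R.from_quat(s['tcp_rot']).as_matrix(); c,n=np.cos(TH),np.sin(TH); Rm=np.array([[c,-n],[n,c]])
    h=Rm.T@(s['tool_pos'][:2]-T0)
    a=np.arctan2(M[1,0],M[0,0]); 
    print('t',round(s['t'],2),'huller xy mm',(h*1e3).round(1),'z',round(s['tool_pos'][2]*1e3,1),'yaw err',round((a-TH-np.pi+np.pi)%(2*np.pi)-np.pi,3),'zdir',M[:,2].round(3),'F',(Rm.T@s['contact_force'][:2]).round(1),s['contact_force'][2].round(1),'grip',round(s['gripper_width'],2))
    return s
E
python3 -c "
from h import *
print(pose()['joint_positions'].round(2))"
```

```text
t 2.85 huller xy mm [-86.7 389.6] z 276.5 yaw err -0.002 zdir [ 0.001  0.    -1.   ] F [ 0.5 -0.1] -0.1 grip -0.0
[-0.73  0.25 -0.12  1.85  0.03  1.04  0.98]
```

Call:
{"api": "drive_tool", "payload": {
  "motion": [
    [1, [0.3, -5, 0], 0],
    [1, [0.5, -5, 0], 0],
    [1, [0.5, -5, 0], 0],
    [1, [0, -5, 0], 0],
    [1, [0, -5, 0], 0],
    [1, [0, -5, 0], 0],
    [1, [0, -5, 0], 0],
    [1, [0, -3.9, 0], 0],
    [1, [0, 0, 4], 0],
    [1, [0, 0, 0], 0]
  ]
}}

```text
t: 4.1
tool_pos: [0.4512, -0.0531, 0.2348]
tcp_rot: [-0.135, 0.991, 0.0, -0.002]
contact_force: [-0.8, -0.4, -0.2]
gripper_width: -0.005
```

```bash
python3 - <<'E'
from h import *
pose()
p,o=meas('top'); save(p,'top1.png'); print(o['red'])
s=pose(); q=env.camera('wrist'); save(q,'w1.png'); print(q['hand_eye'].round(3).tolist(), q['vfov'],q['cx'],q['cy'])
M=R.from_quat(s['tcp_rot']).as_matrix(); F=f(q)
def ray(u,v):
    d=np.array([u-q['cx'],v-q['cy']]); r=np.hypot(*d); a=r/F; c=np.array([*(d/r*np.sin(a)),np.cos(a)]); H=q['hand_eye']
    return s['tool_pos']+M@H[:3,3], M@H[:3,:3]@c
for t,z in [('lever',.1865),('gate_centre',.1105),('button_green',.115),('button_yellow',.115)]:
    for m in env.mark_of(q,t)[:2]:
        ob,r=ray(*m['location']); w_=ob+r*(z-ob[2])/r[2]; c,n=np.cos(TH),np.sin(TH); h=np.array([[c,n],[-n,c]])@(w_[:2]-T0); print(t,m['score'],m['location'],w_.round(4),(h*1e3).round(1))
E
```

```text
t 4.1 huller xy mm [-101.9    2.6] z 234.8 yaw err -0.003 zdir [-0.005  0.    -1.   ] F [-0.9 -0.1] -0.2 grip -0.01
(array([325.55555556, 210.66666667]), np.int32(9))
t 4.15 huller xy mm [-100.9    2.7] z 236.1 yaw err -0.002 zdir [-0.002  0.    -1.   ] F [-0.1  1.3] 0.2 grip -0.0
[[-0.0, -0.954, -0.3, 0.077], [1.0, -0.0, 0.001, 0.0], [-0.001, -0.3, 0.954, -0.143], [0.0, 0.0, 0.0, 1.0]] 65.70646984690485 322.69987609579067 197.08702411304776
gate_centre 0.48 [288.4, 100.3] [ 0.3831 -0.1019  0.1105] [-180.7  -25.9]
button_green 0.53 [379.2, 262.1] [0.5073 0.0211 0.115 ] [-27.9  58.8]
button_green 0.35 [291.0, 102.9] [ 0.3846 -0.0987  0.115 ] [-178.3  -23.3]
```

View pics/w1.png

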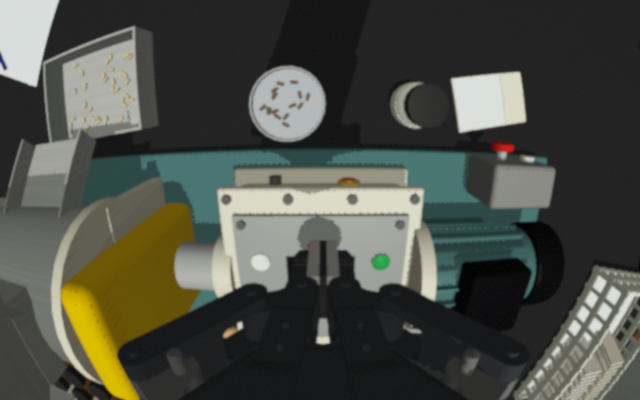

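View pics/top1.png

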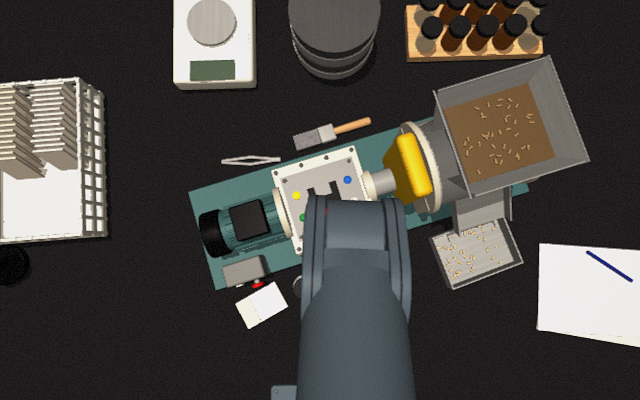

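Call:
{"api": "drive_tool", "payload": {
  "motion": [
    [1, [0, -0.3, 3.5], 0],
    [1, [0, 0, 3.5], 0],
    [1, [0, 0, 0.3], 0],
    [1, [-1, 0, 0], 0],
    [1, [-1, 0, 0], 0],
    [1, [-0.5, 0, 0], 0],
    [1, [0, 0, 0], 0]
  ]
}}

```text
t: 5.28
tool_pos: [0.4778, -0.049, 0.1636]
tcp_rot: [-0.136, 0.991, -0.0, 0.0]
contact_force: [-2.0, -0.6, 2.0]
gripper_width: 0.003
```

```bash
python3 - <<'E'
from h import *
pose()
p,o=meas('scene'); save(p,'s2.png'); 
c,n=np.cos(TH),np.sin(TH)
k=atz(p,*o['red'][0],.188); print('knob',o['red'],np.array([[c,n],[-n,c]])@(k[:2]-T0)*1e3)
cv2.imwrite('pics/s2c.png',cv2.resize(cv2.imread('pics/s2.png')[120:250,250:410],None,fx=5,fy=4.6))
E
```

```text
t 5.28 huller xy mm [-75.2  -0.7] z 163.6 yaw err -0.002 zdir [ 0. -0. -1.] F [-2. -0.] 2.0 grip 0.0
knob (array([329.04371585, 170.01639344]), np.int32(183)) [-47.67371586   0.55609075]
```

View pics/s2c.png

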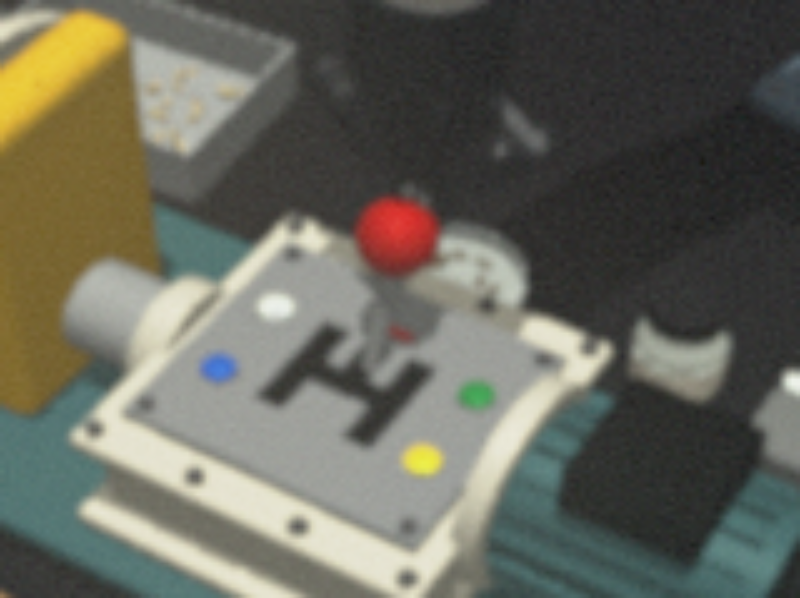

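Call:
{"api": "drive_tool", "payload": {
  "motion": [
    [1, [-0.8, 0, 0], 0],
    [1, [-0.8, 0, 0], 0],
    [1, [-0.8, 0, 0], 0],
    [1, [-0.8, 0, 0], 0],
    [1, [-0.5, 0, 0], 0],
    [1, [-0.2, 0, 0], 0],
    [1, [0, 0, 0], 0]
  ]
}}

```text
t: 6.2
tool_pos: [0.5153, -0.0386, 0.1632]
tcp_rot: [-0.136, 0.991, -0.0, -0.0]
contact_force: [-1.9, -0.4, 0.5]
gripper_width: -0.001
```

```bash
cat >> h.py <<'E'
def look(name,z):
    pose()
    p,o=meas('scene'); save(p,name+'.png')
    c,n=np.cos(TH),np.sin(TH)
    k=atz(p,*o['red'][0],z); print('knob',o['red'],np.array([[c,n],[-n,c]])@(k[:2]-T0)*1e3)
    cv2.imwrite(f'pics/{name}c.png',cv2.resize(cv2.imread(f'pics/{name}.png')[120:250,250:410],None,fx=5,fy=4.6))
E
python3 -c "
from h import *
look('s3',.1925)"
```

```text
t 6.2 huller xy mm [-36.3  -0.8] z 163.2 yaw err -0.002 zdir [-0. -0. -1.] F [-2.   0.1] 0.5 grip -0.0
knob (array([320.52659574, 178.35638298]), np.int32(188)) [-9.68871036  0.17980373]
```

View pics/s3c.png

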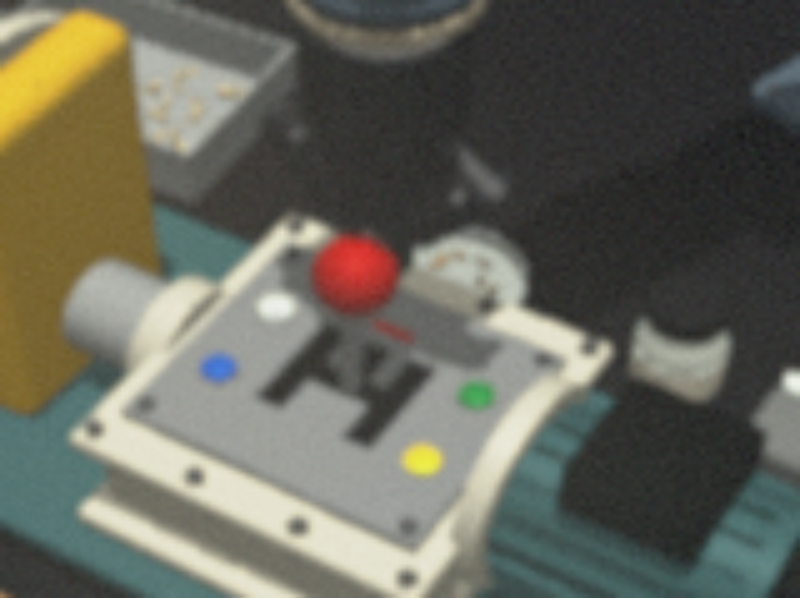

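Call:
{"api": "drive_tool", "payload": {
  "motion": [
    [1, [-0.3, 0, 0], 0],
    [1, [-0.2, 0, 0], 0],
    [1, [0, 0, 0], 0]
  ]
}}

```text
t: 6.62
tool_pos: [0.5202, -0.0372, 0.1633]
tcp_rot: [-0.136, 0.991, -0.0, 0.0]
contact_force: [-2.3, -0.3, 1.3]
gripper_width: -0.001
```

Call:
{"api": "drive_tool", "payload": {
  "motion": [
    [1, [-0.2, 0, 0], 0],
    [1, [0, 0, 0], 0]
  ]
}}

```text
t: 6.88
tool_pos: [0.5221, -0.0367, 0.1633]
tcp_rot: [-0.136, 0.991, -0.0, 0.0]
contact_force: [-2.3, -0.7, 2.2]
gripper_width: 0.004
```

Call:
{"api": "drive_tool", "payload": {
  "motion": [
    [1, [-0.2, 0, 0], 0],
    [1, [0, 0, 0], 0]
  ]
}}

```text
t: 7.12
tool_pos: [0.5241, -0.0362, 0.1633]
tcp_rot: [-0.136, 0.991, -0.0, 0.0]
contact_force: [-1.6, 0.5, 1.3]
gripper_width: -0.002
```

```bash
python3 -c "
from h import *
look('s4',.1925)"
```

```text
t 7.12 huller xy mm [-27.2  -0.8] z 163.3 yaw err -0.002 zdir [ 0. -0. -1.] F [-1.5  0.9] 1.3 grip -0.0
knob (array([318.56613757, 180.82010582]), np.int32(189)) [-0.54482522  0.52216515]
```

View pics/s4c.png

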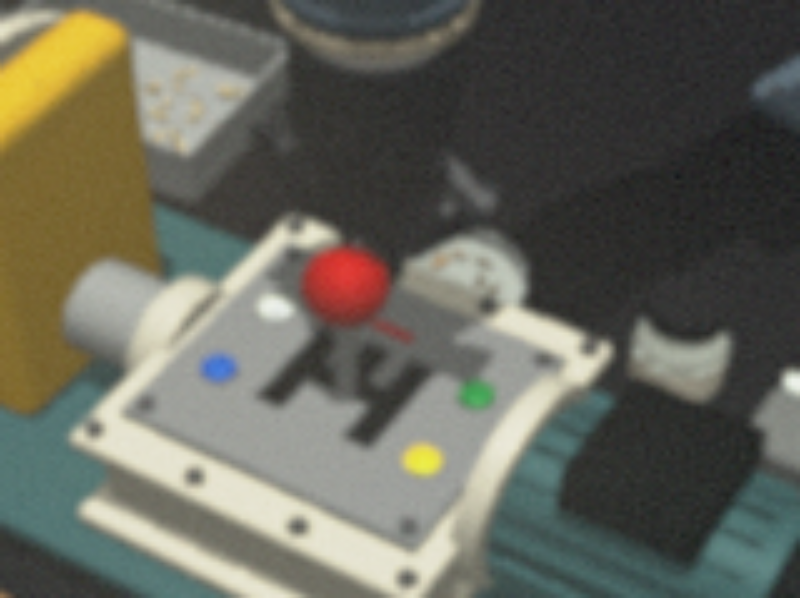

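Call:
{"api": "drive_tool", "payload": {
  "motion": [
    [1, [1.5, 0, 0], 0],
    [1, [0, -3, 0], 0],
    [1, [0, -3, 0], 0],
    [1, [-2.2, 0, 0], 0],
    [1, [-2.2, 0, 0], 0],
    [1, [0, 0, 0], 0],
    [1, [0, 0.8, 0], 0],
    [1, [0, 0.8, 0], 0],
    [1, [0, 0.4, 0], 0],
    [1, [0, 0, 0], 0]
  ]
}}

```text
t: 8.43
tool_pos: [0.5624, -0.0665, 0.1635]
tcp_rot: [-0.136, 0.991, 0.0, 0.0]
contact_force: [0.1, -0.1, -0.0]
gripper_width: -0.0
```

```bash
python3 -c "
from h import *
look('s5',.1925)"
```

```text
t 8.43 huller xy mm [  1.5 -40.4] z 163.5 yaw err -0.001 zdir [ 0.  0. -1.] F [ 0.1 -0.1] -0.0 grip -0.0
knob (array([318.54069767, 181.45348837]), np.int32(172)) [1.19385964 1.5574692 ]
```

View pics/s5c.png

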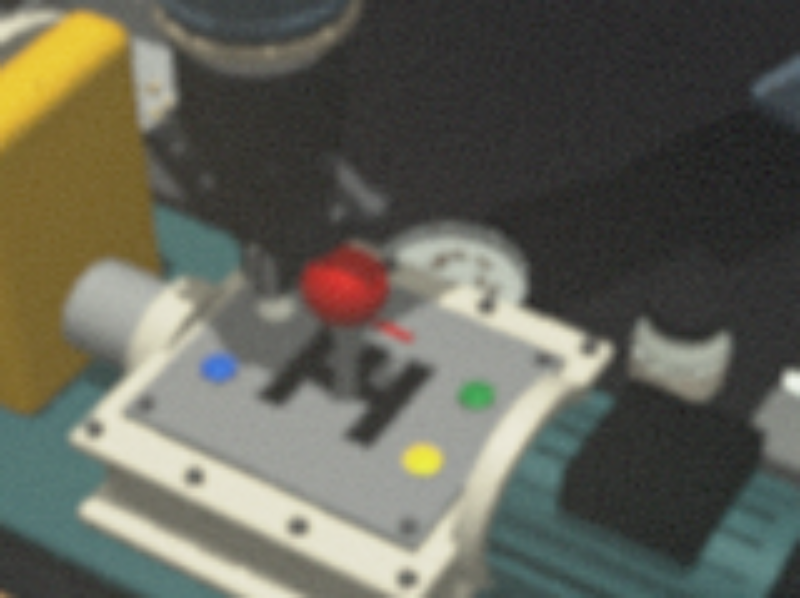

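Call:
{"api": "drive_tool", "payload": {
  "motion": [
    [1, [0, 0.6, 0], 0],
    [1, [0, 0.6, 0], 0],
    [1, [0, 0.6, 0], 0],
    [1, [0, 0.4, 0], 0],
    [1, [0, 0, 0], 0]
  ]
}}

```text
t: 9.1
tool_pos: [0.5565, -0.0453, 0.1633]
tcp_rot: [-0.136, 0.991, 0.0, -0.0]
contact_force: [0.4, -1.1, 2.0]
gripper_width: 0.0
```

```bash
python3 -c "
from h import *
look('s6',.1915)"
```

```text
t 9.1 huller xy mm [  1.6 -18.4] z 163.3 yaw err -0.001 zdir [-0.  0. -1.] F [ 0.  -1.2] 2.0 grip 0.0
knob (array([325.01219512, 185.10365854]), np.int32(164)) [ 2.18061877 19.9911092 ]
```

View pics/s6c.png

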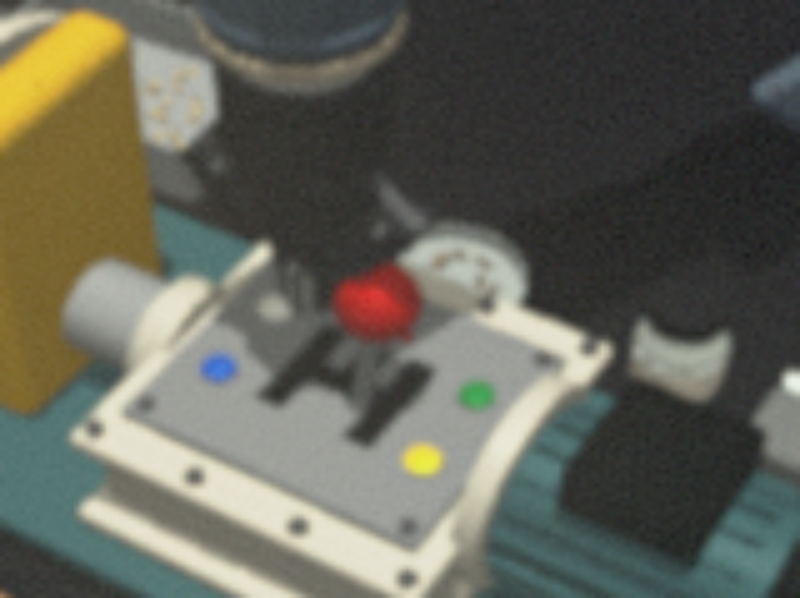

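Call:
{"api": "drive_tool", "payload": {
  "motion": [
    [1, [0, 0.6, 0], 0],
    [1, [0, 0.6, 0], 0],
    [1, [0, 0.6, 0], 0],
    [1, [0, 0.5, 0], 0],
    [1, [0, 0.2, 0], 0],
    [1, [0, 0, 0], 0]
  ]
}}

```text
t: 9.9
tool_pos: [0.5498, -0.0215, 0.1632]
tcp_rot: [-0.136, 0.991, 0.0, -0.0]
contact_force: [1.0, -0.6, -0.4]
gripper_width: 0.003
```

Call:
{"api": "drive_tool", "payload": {
  "motion": [
    [1, [0, 0.2, 0], 0],
    [1, [0, 0, 0], 0]
  ]
}}

```text
t: 10.15
tool_pos: [0.5493, -0.0198, 0.1632]
tcp_rot: [-0.136, 0.991, -0.0, -0.0]
contact_force: [0.8, -1.6, -1.4]
gripper_width: -0.003
```

```bash
python3 -c "
from h import *
look('s7',.1845)"
```

```text
t 10.15 huller xy mm [1.5 8.1] z 163.2 yaw err -0.002 zdir [-0. -0. -1.] F [ 0.3 -1.8] -1.4 grip -0.0
knob (array([333.09868421, 190.21052632]), np.int32(152)) [ 0.38650265 41.01200048]
```

View pics/s7c.png

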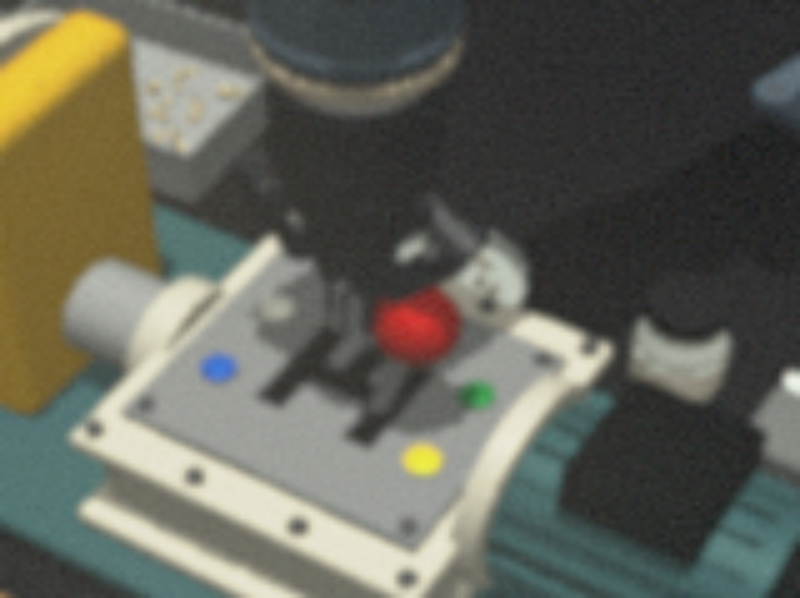

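Call:
{"api": "drive_tool", "payload": {
  "motion": [
    [1, [0, 0.2, 0], 0],
    [1, [0, 0, 0], 0]
  ]
}}

```text
t: 10.45
tool_pos: [0.5488, -0.0177, 0.1633]
tcp_rot: [-0.136, 0.991, 0.0, -0.0]
contact_force: [0.5, -2.8, -1.7]
gripper_width: 0.001
```

Call:
{"api": "drive_tool", "payload": {
  "motion": [
    [1, [0, 0.2, 0], 0],
    [1, [0, 0, 0], 0]
  ]
}}

```text
t: 10.7
tool_pos: [0.5483, -0.0157, 0.1633]
tcp_rot: [-0.136, 0.991, 0.0, -0.0]
contact_force: [0.7, -1.5, -0.8]
gripper_width: 0.0
```

Call:
{"api": "drive_tool", "payload": {
  "motion": [
    [1, [0, 0.1, 0], 0],
    [1, [0, 0, 0], 0]
  ]
}}

```text
t: 10.95
tool_pos: [0.548, -0.0149, 0.1633]
tcp_rot: [-0.136, 0.991, 0.0, -0.0]
contact_force: [-0.1, -2.1, -2.7]
gripper_width: -0.002
```

```bash
python3 -c "
from h import *
look('s8',.184)"
```

```text
t 10.95 huller xy mm [ 1.6 13.2] z 163.3 yaw err -0.002 zdir [-0. -0. -1.] F [-0.7 -2. ] -2.7 grip -0.0
knob (array([334.89677419, 191.32903226]), np.int32(155)) [ 0.75489872 46.108829  ]
```

View pics/s8c.png

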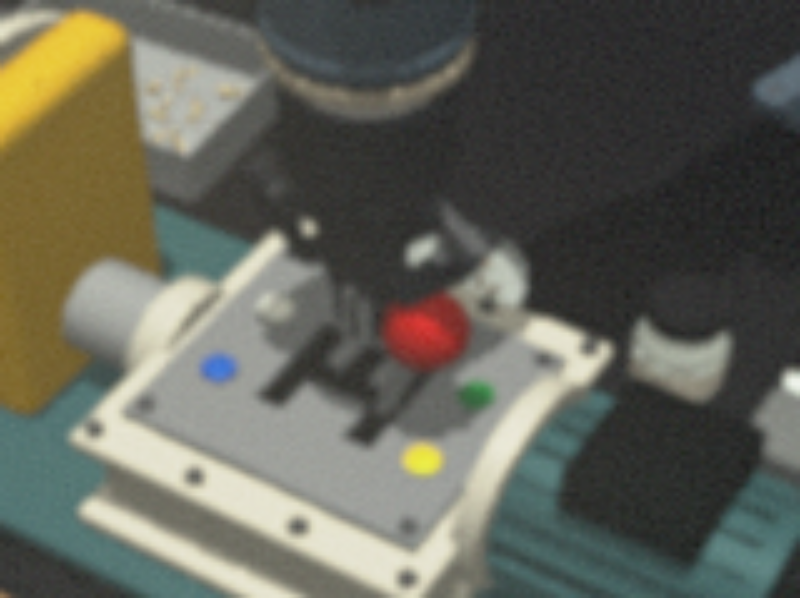

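Call:
{"api": "drive_tool", "payload": {
  "motion": [
    [1, [0, 0.15, 0], 0],
    [1, [0, 0, 0], 0]
  ]
}}

```text
t: 11.25
tool_pos: [0.5476, -0.0133, 0.1633]
tcp_rot: [-0.136, 0.991, 0.0, -0.0]
contact_force: [1.1, -1.7, -0.9]
gripper_width: 0.003
```

Call:
{"api": "drive_tool", "payload": {
  "motion": [
    [1, [0, 0.1, 0], 0],
    [1, [0, 0, 0], 0]
  ]
}}

```text
t: 11.5
tool_pos: [0.5473, -0.0124, 0.1633]
tcp_rot: [-0.136, 0.991, 0.0, -0.0]
contact_force: [-0.1, -1.1, -2.5]
gripper_width: 0.001
```

Call:
{"api": "drive_tool", "payload": {
  "motion": [
    [1, [0, 0.1, 0], 0],
    [1, [0, 0, 0], 0]
  ]
}}

```text
t: 11.75
tool_pos: [0.5471, -0.0115, 0.1633]
tcp_rot: [-0.136, 0.991, 0.0, -0.0]
contact_force: [0.4, -2.4, -1.6]
gripper_width: -0.001
```

```bash
python3 -c "
from h import *
look('s9',.184)"
```

```text
t 11.75 huller xy mm [ 1.7 16.7] z 163.3 yaw err -0.002 zdir [-0.  0. -1.] F [-0.3 -2.4] -1.6 grip -0.0
knob (array([336.21794872, 192.18589744]), np.int32(156)) [ 1.39913108 50.05328669]
```

Call:
{"api": "drive_tool", "payload": {
  "motion": [
    [1, [0, -1.7, 0], 0],
    [1, [-2.5, 0, 0], 0],
    [1, [-2.5, 0, 0], 0],
    [1, [0, 2.5, 0], 0],
    [1, [0, 2.4, 0], 0],
    [1, [0.5, 0, 0], 0],
    [1, [0, 0, 0], 0]
  ]
}}

```text
t: 12.68
tool_pos: [0.5818, 0.0298, 0.1635]
tcp_rot: [-0.135, 0.991, -0.0, 0.0]
contact_force: [1.4, -0.2, 0.5]
gripper_width: -0.001
```

```bash
python3 -c "
from h import *
look('s10',.184)"
```

```text
t 12.68 huller xy mm [46.3 47. ] z 163.5 yaw err -0.003 zdir [ 0.    -0.001 -1.   ] F [ 1.3 -0.6] 0.5 grip -0.0
knob (array([336.71428571, 192.71428571]), np.int32(7)) [ 2.18597215 51.8548172 ]
```

View pics/s10c.png

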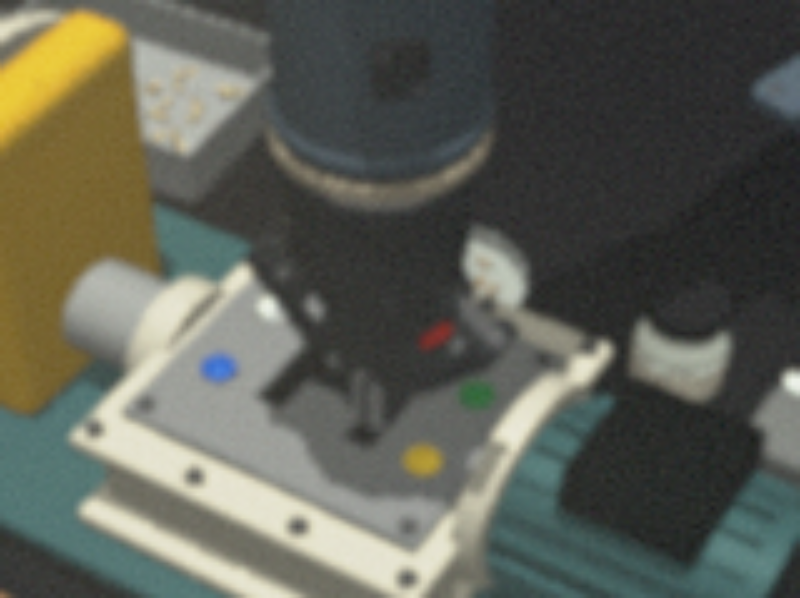

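Call:
{"api": "drive_tool", "payload": {
  "motion": [
    [1, [0.6, 0.2, 0], 0],
    [1, [0.6, 0, 0], 0],
    [1, [0.6, 0, 0], 0],
    [1, [0.6, 0, 0], 0],
    [1, [0, 0, 0], 0]
  ]
}}

```text
t: 13.35
tool_pos: [0.5579, 0.0266, 0.1635]
tcp_rot: [-0.136, 0.991, -0.0, 0.0]
contact_force: [0.8, -0.0, 1.1]
gripper_width: -0.001
```

Call:
{"api": "drive_tool", "payload": {
  "motion": [
    [1, [0.6, 0, 0], 0],
    [1, [0.6, 0, 0], 0],
    [1, [0.6, 0, 0], 0],
    [1, [0.6, 0, 0], 0],
    [1, [0, 0, 0], 0]
  ]
}}

```text
t: 13.98
tool_pos: [0.5343, 0.0201, 0.1632]
tcp_rot: [-0.136, 0.991, -0.0, -0.0]
contact_force: [1.4, -0.5, -0.5]
gripper_width: 0.004
```

```bash
python3 - <<'E'
from h import *
look('s11',.18)
q=env.camera('wrist'); save(q,'w11.png')
E
```

```text
t 13.97 huller xy mm [-2.1 50.6] z 163.2 yaw err -0.002 zdir [-0.001 -0.    -1.   ] F [ 1.2 -0.8] -0.5 grip 0.0
knob (array([348.28571429, 180.        ]), np.int32(7)) [-50.39642162  53.00465484]
```

View pics/w11.png

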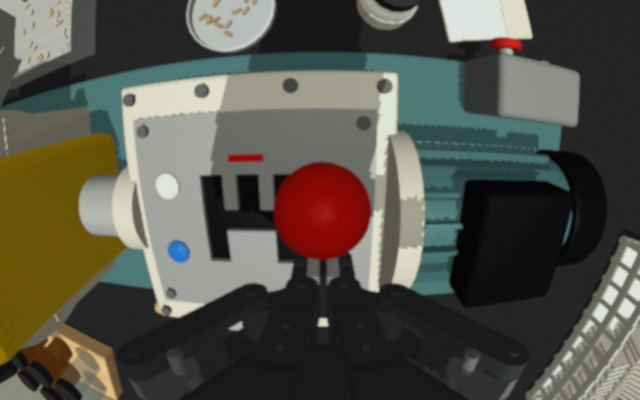

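View pics/s11c.png

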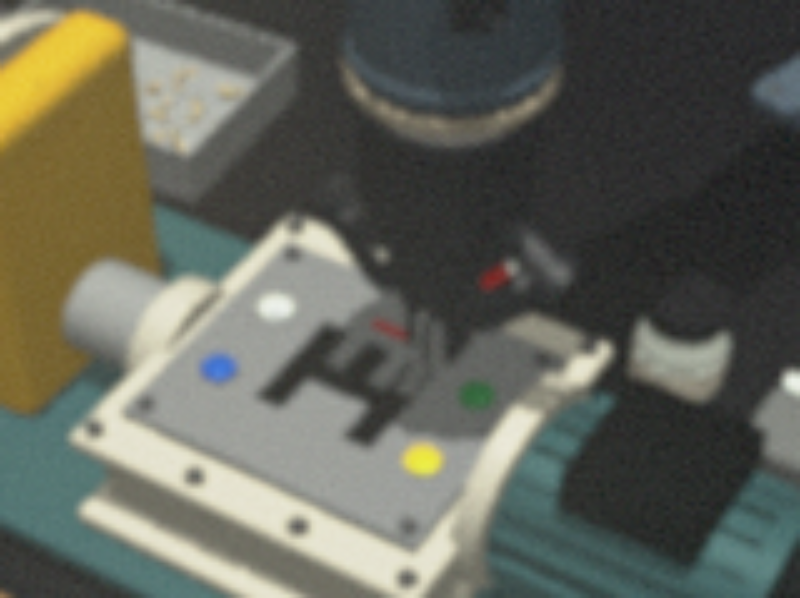

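Call:
{"api": "drive_tool", "payload": {
  "motion": [
    [1, [0.5, 0, 0], 0],
    [1, [0.4, 0, 0], 0],
    [1, [0.2, 0, 0], 0],
    [1, [0, 0, 0], 0]
  ]
}}

```text
t: 14.58
tool_pos: [0.5243, 0.0175, 0.1633]
tcp_rot: [-0.136, 0.991, 0.0, -0.0]
contact_force: [1.0, 0.3, -1.1]
gripper_width: -0.0
```

Call:
{"api": "drive_tool", "payload": {
  "motion": [
    [1, [0.15, 0, 0], 0],
    [1, [0, 0, 0], 0]
  ]
}}

```text
t: 14.82
tool_pos: [0.523, 0.0171, 0.1633]
tcp_rot: [-0.136, 0.991, 0.0, -0.0]
contact_force: [1.1, 0.2, -1.6]
gripper_width: 0.006
```

Call:
{"api": "drive_tool", "payload": {
  "motion": [
    [1, [0.15, 0, 0], 0],
    [1, [0, 0, 0], 0]
  ]
}}

```text
t: 15.08
tool_pos: [0.5215, 0.0166, 0.1633]
tcp_rot: [-0.136, 0.991, -0.0, -0.0]
contact_force: [2.0, 0.1, -1.6]
gripper_width: -0.0
```

```bash
python3 - <<'E'
from h import *
s=pose()
q=env.camera('wrist'); save(q,'w12.png')
im=q['img'].astype(int); m=((im[...,0]>im[...,1]+70)&(im[...,0]>im[...,2]+70)); m[:150]=0
n,l,st,c=cv2.connectedComponentsWithStats(m.astype(np.uint8)); i=1+np.argmax(st[1:,4]); print(c[i],st[i])
M=R.from_quat(s['tcp_rot']).as_matrix(); F=f(q); H=q['hand_eye']
d=c[i]-[q['cx'],q['cy']]; r=np.hypot(*d); a=r/F; cc=np.array([*(d/r*np.sin(a)),np.cos(a)])
o=s['tool_pos']+M@H[:3,3]; ry=M@H[:3,:3]@cc; k=o+ry*(.178-o[2])/ry[2]
C,S=np.cos(TH),np.sin(TH); print(np.array([[C,S],[-S,C]])@(k[:2]-T0)*1e3)
E
```

```text
t 15.07 huller xy mm [-15.4  50.6] z 163.3 yaw err -0.002 zdir [-0. -0. -1.] F [ 1.9 -0.4] -1.6 grip -0.0
[321.60369881 210.06913254] [ 276  164   93   94 6813]
[-45.86813769  50.6747367 ]
```

View pics/w12.png

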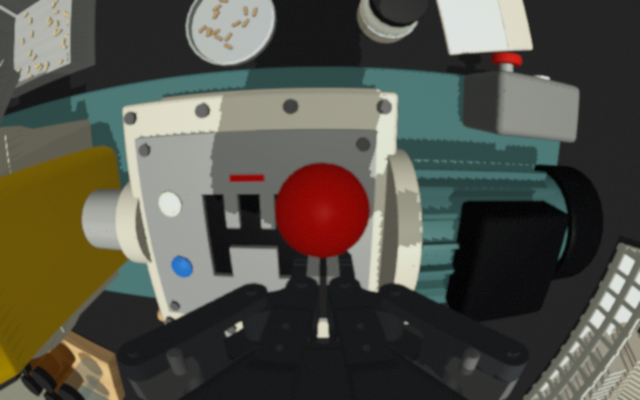

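Knob at about (-46, 51) mm in the wrist view (pixel 322, 210). I'll push another couple of mm, then clear.

Call:
{"api": "drive_tool", "payload": {
  "motion": [
    [1, [0.1, 0, 0], 0],
    [1, [0, 0, 0], 0]
  ]
}}

```text
t: 15.38
tool_pos: [0.5206, 0.0163, 0.1633]
tcp_rot: [-0.136, 0.991, 0.0, -0.0]
contact_force: [2.1, 0.9, -2.8]
gripper_width: -0.001
```

Call:
{"api": "drive_tool", "payload": {
  "motion": [
    [1, [0.1, 0, 0], 0],
    [1, [0, 0, 0], 0]
  ]
}}

```text
t: 15.62
tool_pos: [0.5196, 0.0161, 0.1633]
tcp_rot: [-0.136, 0.991, 0.0, -0.0]
contact_force: [2.0, 1.2, -1.4]
gripper_width: -0.001
```

Call:
{"api": "drive_tool", "payload": {
  "motion": [
    [1, [-1.5, 0, 0], 0],
    [1, [-1.5, 0, 0], 0],
    [1, [0, 0, -5], 0],
    [1, [0, 0, -6], 0],
    [1, [0, 5, 0], 0],
    [1, [0, 6, 0], 0],
    [1, [0, 6, 0], 0],
    [1, [0, 6, 0], 0],
    [1, [0, 0, 0], 0],
    [1, [0, 0, 0], 0]
  ]
}}

```text
t: 16.88
tool_pos: [0.4872, 0.2457, 0.2731]
tcp_rot: [-0.136, 0.991, -0.0, -0.0]
contact_force: [0.3, -0.1, 0.4]
gripper_width: 0.004
```

```bash
python3 - <<'E'
from h import *
look('s13',.178)
p,o=meas('top'); save(p,'top13.png'); k=atz(p,*o['red'][0],.178)
C,S=np.cos(TH),np.sin(TH); print(o,np.array([[C,S],[-S,C]])@(k[:2]-T0)*1e3)
cv2.imwrite('pics/t13c.png',cv2.resize(cv2.imread('pics/top13.png')[150:250,250:410],None,fx=5,fy=5))
E
```

```text
t 16.88 huller xy mm [ 13.6 280.5] z 273.1 yaw err -0.001 zdir [-0.    -0.001 -1.   ] F [ 0.3 -0.2] 0.4 grip 0.0
knob (array([347.45454545, 179.29946524]), np.int32(187)) [-53.02461459  49.3363664 ]
{'green': (array([301.64705882, 215.41176471]), np.int32(17)), 'yellow': (array([296.04081633, 195.32653061]), np.int32(49)), 'blue': (array([347.08163265, 179.24489796]), np.int32(49)), 'red': (array([308.96598639, 224.07823129]), np.int32(294))} [-47.85134654  48.84207374]
```

View pics/s13c.png

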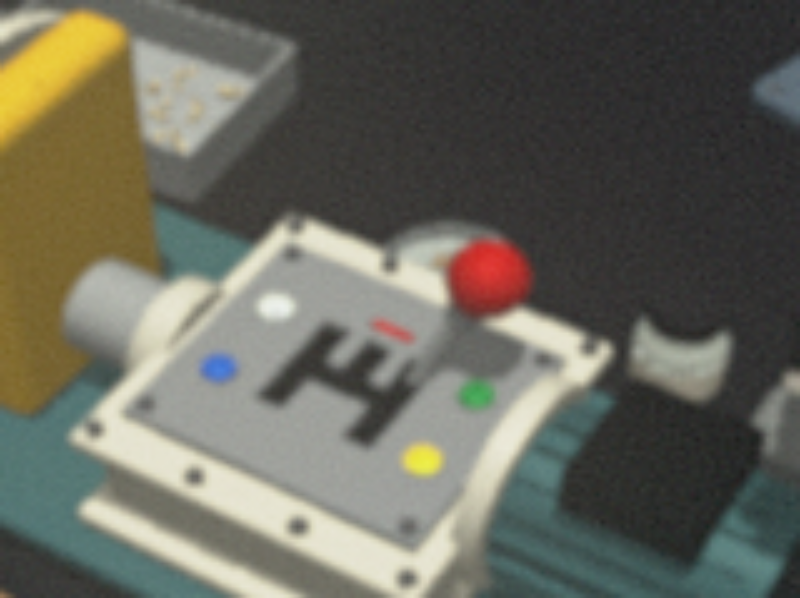

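View pics/top13.png

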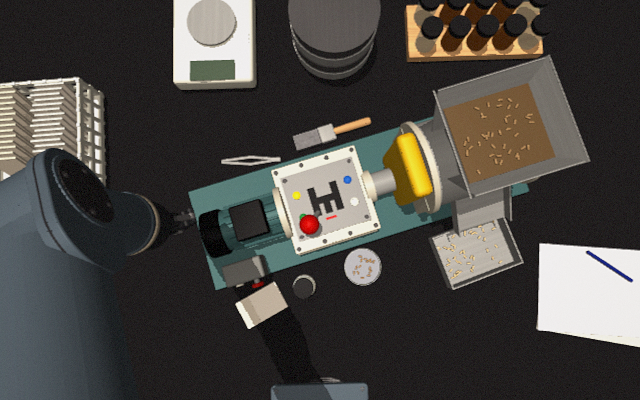

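View pics/t13c.png

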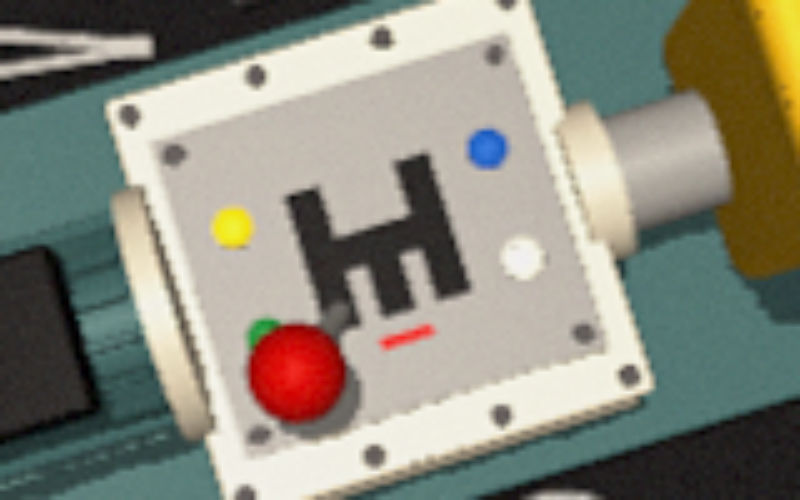

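The top view puts the knob at (309, 224) px, which is (-48, 49) mm in the huller's axes. That is home in the green slot, and the other things are where they were.

```bash
python3 -c "
from rig import env
print(env.sign_off())"
```

```text
the job is handed in; nothing more can be done
None
```

The lever is home in the corner slot beside the green button (-x, +y, the near left one), and I handed the job in at about 17 s of the 48 s. I pushed it with the closed fingers from outside in three strokes: out of park (+x), along the crossway (+y), then back into the slot (-x). Afterwards I took the hand up and well clear.

**Final position:** the top camera puts the knob at (-48, 49) mm in the huller's axes, against (-48, 50) mm for fully home. The wrist camera gave about (-46, 51) mm, taken 2 mm before the end of the last push. The scene camera gave (-53, 49) mm. It also read several mm more negative in x than the top camera at the start, so I trusted it less there.

**Forces:** the wrist force stayed at about 4 N or below at every reading while pushing. I never felt a clear rise against an end stop, so "fully home" rests on the camera positions.

**Other things on the bench:** in the last pictures the loose things look where they were at the start; I compared them by eye and did not measure them. The hand was touching nothing when I signed off.

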